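# Discharge the gripper at the brass earthing point

## Robot

A 6-joint arm with a two-finger parallel gripper is mounted at the origin on a cart in front of the work surface, level with it; the furniture and walls round the work are solid. World frame = base frame: x ahead of the robot, y to its left, z up, the work surface at z = 0. Lengths are in m, angles in rad, forces in N, time in s.
With the tool pointing down it reaches from about 0.3 to 0.85 m from the base axis. Payload 4.2 kg.
Tool frame: the origin (TCP) lies between the finger pads; the fingertips stand 25 mm ahead of it and the grasp point (between the pads) lies 6 mm ahead of it; z points along the fingers, y is the line along which they close (so a half turn about z gives the same grasp; the last joint's range is limited). The gripper opens to 91 mm and grips with 3 to 60 N. Pads are 32 mm wide; open, the fingers measure 118 mm over their backs; the gripper's body (76 mm by 178 mm) begins 60 mm behind the grasp point.
Start: joints at [-1.265, 0.32, 1.565, -0, 1.257, -0.02], TCP at [0.184, -0.545, 0.239] pointing down, gripper open.
Joint ranges: [-3.11, 3.11], [-0.84, 2.01], [0.21, 2.61], [-1.34, 4.49], [0.05, 2.63], [-2.56, 2.56]. Speed limits (rad/s): [2.57, 2.57, 3.14, 3.14, 3.14, 3.14].

## Interface

Orientations are given as a rotation vector (axis times angle).
In Python, from plant import robot gives the robot as it stands. The module is installed in compiled form; this text tells all that it offers.
- The arm moves only by the tool send_rows, never from a script. Its arguments are lists of equal length, an entry for each row: "jaw": the finger opening in m, from 0 to 0.0912; "xyz": the shift along the world's x, y, z in m, a list of three; "roll": the turn about the world's z in rad. In form: {"jaw": [jaw, ...], "xyz": [[dx, dy, dz], ...], "roll": [roll, ...]}. A call has 1 to 12 rows; each row is the pose to reach, as a shift and turn from the pose commanded when the call began; what a row does not reach only later rows make up. A row lasts 1/12 s, in which the tool goes at most 41.7 mm and 7.16 degrees, less where a joint would pass 70% of its speed; a pose out of reach is approached as far as the arm can. A call with a gripper value outside its range is refused whole. The fingers move at their own pace and stop on an object; "force" is the grip in N (left out, the last holds). Time passes only in rows, so rows that repeat a pose let the fingers close. It gives the time, the measured TCP pose, the force, the opening and the grip force at its end, in the units of the state.
- robot.read_state(): the state, without advancing time (a new reading comes with each control period).
- robot.capture(name): name is "side" or "top" or "wrist"; returns the picture (400x640x3 uint8, blue, green, red); there is no depth.
- robot.camera_model(name): a dict with "camera_matrix" (3x3 intrinsics, pixels), "position" and "attitude" of the camera in the world; the wrist camera has in their place "mount" (4x4, takes a point from camera to tool coordinates, whose origin is the TCP and whose axes are the flange's). Camera axes: x right, y down, z forward; pixel columns grow to the right and rows downward; lengths in m; the calibration is good to about 2 mm. The wrist camera is an equidistant fisheye: a pixel r from the principal point sees the ray r / f radians off the axis. A picture is of the moment at which its call begins: read the wrist's pose just before it. camera_model takes no time and is no camera call.
- robot.sign_off(): hands the job in; it is judged then, once.
Trained networks look in the newest picture that a camera, given by its name, has taken for a name from the list of things; names that differ only in an ending like _2 or _b are one class to them, and where a whole thing is asked for, a point or a joint stands for the part that bears it (a point fixed in the world has none). Each returns a list of dicts, best first, with "score" (0 to 1); they miss things now and then, are a little off and sometimes report something else, mostly with a low value. They report only what shows in the picture. A call takes as long as a camera call. They do not tell look-alikes from the thing itself.
- robot.find_in(name, camera): "centre" ([column, row] in pixels, amid what is visible of it).
- robot.spot_point(name, camera): "centre" ([column, row] in pixels: a listed point, or the origin of a listed thing).
The state is a dict: "clock": time; "qpos": joint angles; "joint_vel": joint speeds; "tau": joint torques, N m; "ee_pos": TCP position; "orientation": TCP orientation; "contact_force": force on the tool from outside, world axes, zero at the start; "torque": the same for the moment, N m; "width": finger opening in m; "grasp_force": force on a finger pad.
Only numpy, scipy, OpenCV 4.12 (cv2) and the standard library are available. Lean on these libraries where they do the work, as an engineer would, in place of code of your own. Each camera call takes 0.05 s, during which the arm holds its last target. There are 200 camera calls.

## Task

Before anyone handles the circuit board, discharge the gripper: gently press the sprung brass plate of the earthing point (the pod with the green-and-yellow band) most of the way down with the fingertips, keep it down for at least two seconds, then let it spring up and withdraw well clear. Do not touch the red stop button, the blue call button, their pods, the circuit board, the fuse box or the red screwdriver, and do not lift, tip or shove the earthing pod.

Things in the scene. Friction and masses are not known exactly. Their poses are not given: they have to be found in the camera images.
- earth_pod: earthing point: loose round grey pod with a green-and-yellow striped band, 74 mm in diameter, about 0.6 kg, standing on a rubber foot; its shell is 28 mm high. A round golden-yellow brass plate, 44 mm in diameter and 5 mm thick, stands above it on a spring. Origin at the centre of its underside, z up, the plate on the z axis; a 9 mm thick black cable gland sticks out 9 mm from the shell towards the pod's +x at 11 mm height
- earth_plate (a joint): travel of the brass plate in m: 0 = up (sprung back), 0.008 = fully down on its stop. It starts to move at about 2 N, takes about 5 N at 5 mm and 6.6 N fully down; beyond that it is rigid. It springs back when let go. At least 4 mm counts as pressed
- plate_top (a point): centre of the top face of the brass plate, 42 mm above the bench when the plate is up; moves down with it
- stop_pod: stop button, not to be touched: same size of pod in yellow with a red mushroom button, its top 44 mm above the bench; origin at the centre of its underside, z up
- stop_button (a joint): travel of the red button in m, 0 = up, 0.008 = down; must stay up
- call_pod: call button, not to be touched: same size of pod in plain grey with a flat blue button, its top 42 mm above the bench; origin at the centre of its underside, z up
- call_button (a joint): travel of the blue button in m, 0 = up, 0.008 = down; must stay up
- spare_board: green circuit board, 70 x 100 x 17 mm, lying flat; origin at the centre of its underside, z up, long side along y; not to be touched
- fuse_box: flat clear box of fuses, 35 x 60 x 14 mm; origin at the centre of its underside; not to be touched
- screwdriver1: red-handled screwdriver lying flat, 206 mm long along its y, 25 mm high; origin under its middle; not to be touched
Not all that is in view belongs to the job. Leave any turquoise look-alike of the earth_pod alone.

How it is judged:
By the outcome, as a careful person would: the job done as asked, in the order asked, and still so for the second after the job is handed in, with the robot touching nothing.
It also fails if it takes over 40 s, if anything falls off the work surface, if the arm or the gripper's body presses on something with over 40 N, if the wrist force passes 120 N, or if a joint passes its speed limit or range.

## Working session

There is one attempt and no reset: what is moved stays moved. The work goes in short steps, Python scripts to look and compute and a tool call to move; the robot and the scene stay as the last step left them, time stands still between calls to the robot, and variables do not carry over. Pictures are saved under pics/ and viewed, at most 10 in all, crops included, and the job is handed in when it is done.

Besides the shell and the picture viewer there is one more tool, called as a command line: name --pt "numbers of a row" for each row, then --argument value for the rest. send_rows: Moves the arm, as the interface text tells. Its arguments: {"type":"object","properties":{"jaw":{"type":"array"},"xyz":{"type":"array"},"roll":{"type":"array"},"force":{"type":"number"}},"required":["jaw","xyz","roll"]}

```bash
mkdir -p pics; cat > h.py <<'E'
import numpy as np, cv2
from scipy.spatial.transform import Rotation as R
from plant import robot
def rot(a):
    a=np.array(a,float)
    return a if a.shape==(3,3) else R.from_rotvec(a).as_matrix() if a.size==3 else R.from_quat(a).as_matrix()
def to_world(cam,px,z):
    m=robot.camera_model(cam);K=np.array(m["camera_matrix"]);d=np.array([(px[0]-K[0,2])/K[0,0],(px[1]-K[1,2])/K[1,1],1])
    if cam=="wrist":
        s=robot.read_state();T=np.eye(4);T[:3,:3]=rot(s["orientation"]);T[:3,3]=s["ee_pos"];T=T@np.array(m["mount"])
        r=np.hypot(d[0],d[1]);d=np.array([d[0]/r*np.sin(r),d[1]/r*np.sin(r),np.cos(r)]) if r>1e-9 else d
        p,A=T[:3,3],T[:3,:3]
    else: p,A=np.array(m["position"]),rot(m["attitude"])
    d=A@d; return p+d*(z-p[2])/d[2]
E
python3 - <<'E'
from h import *
for c in("top","side"):
    cv2.imwrite(f"pics/{c}0.png",robot.capture(c))
    print(c,robot.camera_model(c))
    for n,z in(("plate_top",.042),("earth_pod",0),("stop_pod",0),("call_pod",0),("spare_board",0),("fuse_box",0),("screwdriver1",0)):
        print(n,[(round(o["score"],2),np.round(o["centre"]),np.round(to_world(c,o["centre"],z),3)) for o in robot.spot_point(n,c)[:4]])
print(robot.read_state())
E
```

```text
top {'camera_matrix': array([[475.54131769,   0.        , 329.93388472],
       [  0.        , 475.54131769, 210.10115624],
       [  0.        ,   0.        ,   1.        ]]), 'position': array([ 0.33072454, -0.00870817,  1.16876362]), 'attitude': array([-2.17196271,  2.05270227, -0.21087876])}
plate_top [(0.68, array([207., 218.]), array([0.526, 0.296, 0.042])), (0.61, array([251., 289.]), array([0.363, 0.176, 0.042])), (0.55, array([267., 234.]), array([0.496, 0.149, 0.042]))]
earth_pod [(0.9, array([214., 222.]), array([0.525, 0.289, 0.   ])), (0.59, array([254., 291.]), array([0.361, 0.174, 0.   ]))]
stop_pod [(0.78, array([334., 242.]), array([ 0.491, -0.012,  0.   ]))]
call_pod [(0.71, array([390., 242.]), array([ 0.497, -0.15 ,  0.   ]))]
spare_board [(0.57, array([313., 163.]), array([0.692, 0.053, 0.   ])), (0.29, array([387., 238.]), array([ 0.509, -0.142,  0.   ]))]
fuse_box [(0.55, array([250., 163.]), array([0.681, 0.214, 0.   ]))]
screwdriver1 [(0.84, array([440., 149.]), array([ 0.747, -0.272,  0.   ]))]
side {'camera_matrix': array([[407.09214733,   0.        , 320.5
[... 942 characters left out ...]
.743, -0.29 ,  0.   ]))]
{'clock': 0.8, 'qpos': array([-1.26498837e+00,  3.19580291e-01,  1.56451741e+00, -2.24280459e-05,
        1.25738688e+00, -2.00047386e-02]), 'joint_vel': array([-0.00027158,  0.00107922, -0.00174334, -0.00075319,  0.00065557,
       -0.0011816 ]), 'tau': array([-2.15571046e-03, -4.12301981e+01, -2.32221365e+01,  7.24857068e-02,
        3.77211242e-02,  3.45424681e-06]), 'ee_pos': array([ 0.18403944, -0.54475964,  0.2389805 ]), 'orientation': array([ 3.09988790e+00,  5.09517586e-01, -8.99538435e-06]), 'contact_force': array([-0.71811488, -0.23579987,  0.60600632]), 'torque': array([0.05727862, 0.03415544, 0.00261611]), 'grasp_force': 0.0, 'width': 0.09123293557359138}
```

```bash
python3 - <<'E'
import cv2
a=cv2.imread("pics/top0.png")[190:315,170:350];b=cv2.imread("pics/side0.png")[190:330,220:420]
cv2.imwrite("pics/c.png",cv2.vconcat([cv2.resize(a,(432,300),interpolation=2),cv2.resize(b,(432,300),interpolation=2)]))
E
```

```text
(no output)
```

View pics/top0.png

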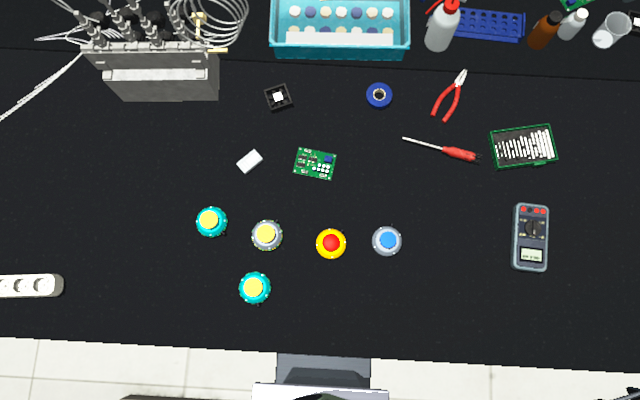

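View pics/side0.png

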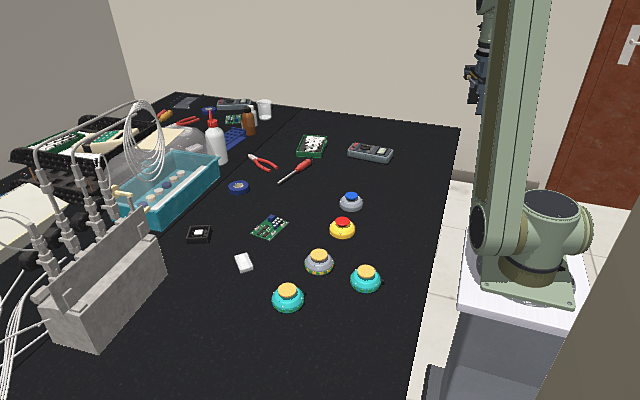

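```bash
sleep 0
```

```text
(no output)
```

View pics/c.png

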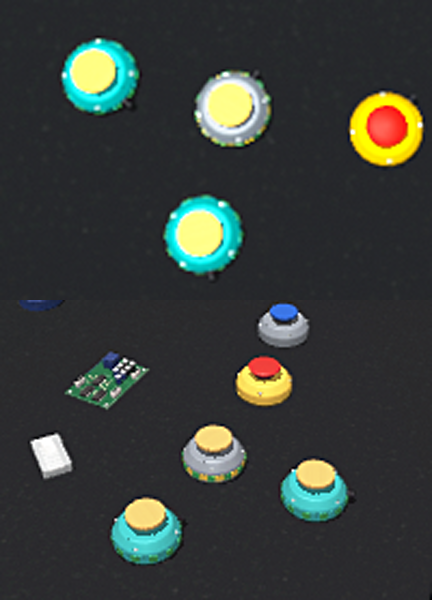

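The top view shows three pods with yellow plates. Turquoise ones are at (211,221) and (254,288), and the grey one is at (267,235). Only the grey pod has the green-and-yellow band, which the enlarged crop confirms, so it is the target at about (0.50, 0.15). The red button is at (331,243) and the blue at (387,240). I'll close the gripper and move over at height.

send_rows --jaw '[0,0,0,0,0,0,0,0,0,0,0,0]' --pt "0.012 0.028 0" --pt "0.027 0.062 0" --pt "0.042 0.096 0" --pt "0.057 0.13 0" --pt "0.072 0.164 0" --pt "0.087 0.198 0" --pt "0.102 0.232 0" --pt "0.117 0.266 0" --pt "0.132 0.3 0" --pt "0.147 0.334 0" --pt "0.16 0.365 0" --pt "0.17 0.39 0" --roll '[0,0,0,0,0,0,0,0,0,0,0,0]' --force 20

```text
clock: 1.8
ee_pos: [0.3545, -0.1526, 0.2393]
orientation: [3.1, 0.511, 0.002]
contact_force: [0.5, 0.3, 1.1]
width: 0.0141
grasp_force: 0.0
```

send_rows --jaw '[0,0,0,0,0,0,0,0,0,0,0,0]' --pt "0.012 0.028 0" --pt "0.024 0.056 0" --pt "0.036 0.084 0" --pt "0.048 0.112 0" --pt "0.06 0.14 0" --pt "0.072 0.168 0" --pt "0.084 0.196 0" --pt "0.096 0.224 0" --pt "0.108 0.252 0" --pt "0.117 0.275 -0.01" --pt "0.12 0.29 -0.015" --pt "0.12 0.295 -0.02" --roll '[0,0,0,0,0,0,0,0,0,0,0,0]'

```text
clock: 2.8
ee_pos: [0.4747, 0.1423, 0.2185]
orientation: [-3.099, -0.513, -0.001]
contact_force: [0.1, 0.0, 0.5]
width: 0.0004
grasp_force: 0.0
```

```bash
python3 - <<'E'
from h import *
s=robot.read_state();print(s["clock"],s["ee_pos"],s["qpos"],s["width"],s["contact_force"],s["joint_vel"])
im=robot.capture("wrist");
for n,z in(("plate_top",.042),("earth_pod",0),("stop_pod",0)):
    for o in robot.spot_point(n,"wrist")[:4]:
        print(n,round(o["score"],2),np.round(o["centre"]),np.round(to_world("wrist",o["centre"],z),4)); cv2.circle(im,tuple(int(v) for v in o["centre"]),3,(255,0,255),1)
cv2.imwrite("pics/w1.png",im)
E
```

```text
2.8 [0.47466818 0.14234492 0.21845661] [2.67837077e-01 2.09789574e-01 1.77281901e+00 5.28851524e-04
 1.15859872e+00 1.51027576e+00] 0.00037353826764957766 [9.34234847e-02 4.18507050e-04 5.09337463e-01] [ 0.08299158  0.05065684  0.09496288 -0.02488068 -0.12224807  0.09299413]
plate_top 0.89 [314. 160.] [0.4979 0.1524 0.042 ]
earth_pod 0.91 [211.  96.] [0.5294 0.2926 0.    ]
earth_pod 0.86 [315. 160.] [ 0.494   0.1491 -0.    ]
stop_pod 0.86 [429. 212.] [ 0.4804 -0.0103  0.    ]
```

View pics/w1.png

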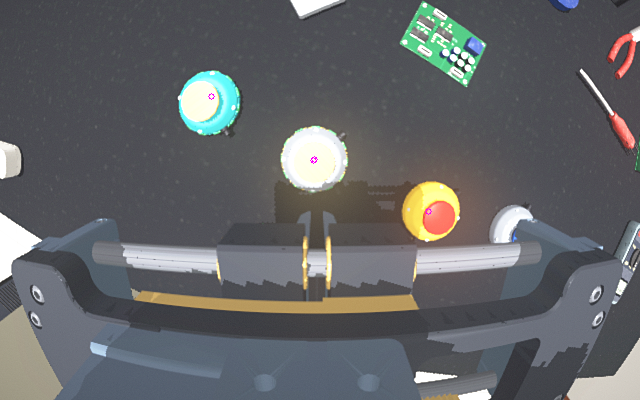

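The wrist view shows the grey pod's plate at (314,160), which gives (0.498, 0.152) and agrees with the top view. I'll descend to about 20 mm above the plate.

send_rows --jaw '[0,0,0,0,0,0,0,0,0,0]' --pt "0.008 0.003 -0.01" --pt "0.016 0.006 -0.025" --pt "0.024 0.009 -0.04" --pt "0.024 0.009 -0.06" --pt "0.024 0.009 -0.08" --pt "0.024 0.009 -0.1" --pt "0.024 0.009 -0.115" --pt "0.024 0.009 -0.125" --pt "0.024 0.009 -0.13" --pt "0.024 0.009 -0.13" --roll '[0,0,0,0,0,0,0,0,0,0]'

```text
clock: 3.83
ee_pos: [0.4979, 0.1487, 0.0881]
orientation: [3.1, 0.508, -0.002]
contact_force: [-0.5, 0.4, -0.8]
width: 0.0003
grasp_force: 0.0
```

```bash
python3 - <<'E'
from h import *
s=robot.read_state();print(s["clock"],s["ee_pos"],s["contact_force"])
im=robot.capture("wrist");T=robot.spot_point("plate_top","wrist")
for o in T[:3]: print(round(o["score"],2),np.round(o["centre"]),np.round(to_world("wrist",o["centre"],.042),4)); 
cv2.imwrite("pics/w2.png",im)
cv2.imwrite("pics/s2.png",cv2.resize(robot.capture("side")[190:330,220:420],(800,560)))
E
```

```text
3.8333 [0.49785233 0.14866096 0.08810831] [-0.50517552  0.3555243  -0.81302435]
0.58 [312. 223.] [0.4995 0.1528 0.042 ]
```

View pics/w2.png

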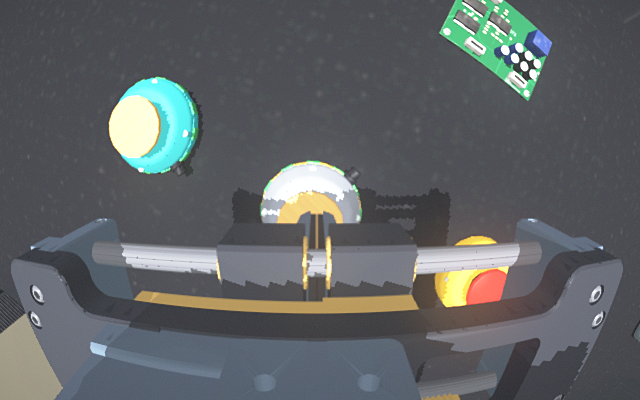

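View pics/s2.png

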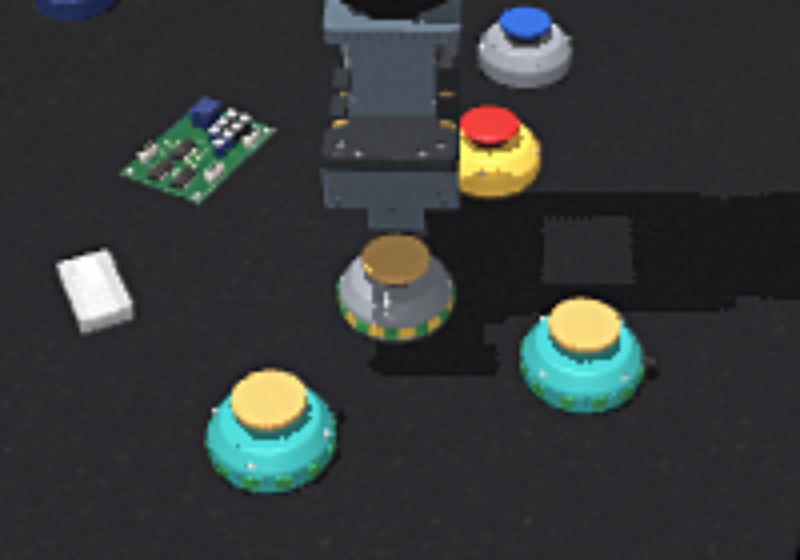

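The wrist view has the plate partly under the fingers at (312,223), with the shadow aligned. The side crop shows the fingertips just above the plate at (395,258) and everything else clear. I'll lower slowly and watch the force.

send_rows --jaw '[0,0,0,0,0,0,0,0,0,0,0,0]' --pt "0.001 0.003 -0.004" --pt "0.001 0.003 -0.008" --pt "0.001 0.003 -0.012" --pt "0.001 0.003 -0.015" --pt "0.001 0.003 -0.017" --pt "0.001 0.003 -0.019" --pt "0.001 0.003 -0.02" --pt "0.001 0.003 -0.021" --pt "0.001 0.003 -0.022" --pt "0.001 0.003 -0.023" --pt "0.001 0.003 -0.024" --pt "0.001 0.003 -0.024" --roll '[0,0,0,0,0,0,0,0,0,0,0,0]'

```text
clock: 4.98
ee_pos: [0.4991, 0.1522, 0.0651]
orientation: [3.1, 0.509, 0.0]
contact_force: [-1.2, -0.4, 2.5]
width: 0.0002
grasp_force: 1.4
```

send_rows --jaw '[0,0,0,0,0,0,0]' --pt "0 0 -0.001" --pt "0 0 -0.002" --pt "0 0 -0.003" --pt "0 0 -0.004" --pt "0 0 -0.004" --pt "0 0 -0.004" --pt "0 0 -0.004" --roll '[0,0,0,0,0,0,0]'

```text
clock: 5.57
ee_pos: [0.4991, 0.1523, 0.0611]
orientation: [3.1, 0.51, 0.0]
contact_force: [-0.9, -1.3, 5.8]
width: 0.0006
grasp_force: 2.6
```

```bash
python3 - <<'E'
from h import *
f=[]
for i in range(6):
    if i==0: cv2.imwrite("pics/s3.png",cv2.resize(robot.capture("side")[220:300,270:370],(750,600)))
    else: robot.capture("side")
    s=robot.read_state();f.append(np.r_[s["ee_pos"],s["contact_force"],s["torque"]])
print(s["clock"],np.round(np.mean(f,0),4),np.round(np.std(f,0),3))
E
```

```text
5.8667 [ 0.4991  0.1522  0.0611 -1.0955 -0.5173  5.1572 -0.0748  0.2184  0.0153] [0.    0.    0.    0.527 0.557 0.249 0.028 0.023 0.022]
```

View pics/s3.png

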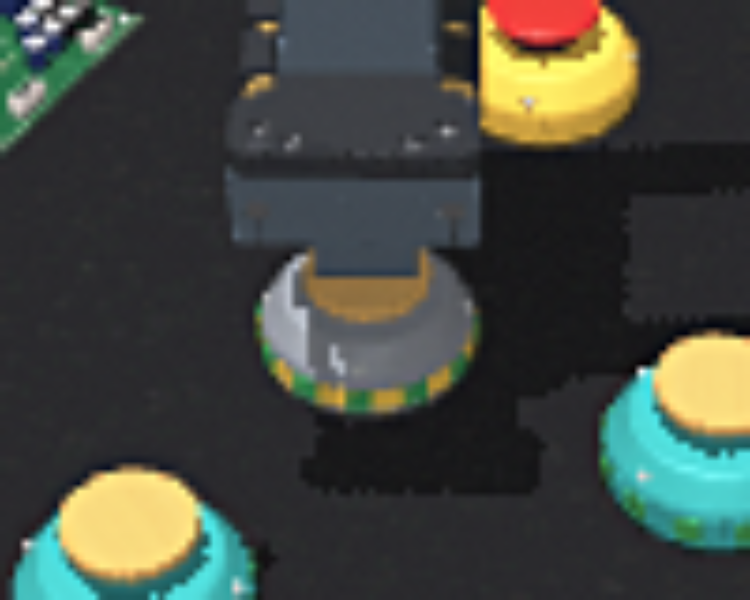

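The side crop shows the fingertips pressing the plate of the banded pod at (365,295), with the pod upright and the neighbours clear. The force of about 5.2 N means roughly 5–6 mm of travel. I'll go 0.5 mm deeper and hold.

send_rows --jaw '[0,0,0,0,0,0,0,0,0,0,0,0]' --pt "0 0 -0.0005" --pt "0 0 -0.0005" --pt "0 0 -0.0005" --pt "0 0 -0.0005" --pt "0 0 -0.0005" --pt "0 0 -0.0005" --pt "0 0 -0.0005" --pt "0 0 -0.0005" --pt "0 0 -0.0005" --pt "0 0 -0.0005" --pt "0 0 -0.0005" --pt "0 0 -0.0005" --roll '[0,0,0,0,0,0,0,0,0,0,0,0]'

```text
clock: 6.87
ee_pos: [0.4991, 0.1522, 0.0607]
orientation: [3.1, 0.509, 0.0]
contact_force: [-1.3, -1.0, 5.5]
width: 0.0005
grasp_force: 2.7
```

send_rows --jaw '[0,0,0,0,0,0,0,0,0,0,0,0]' --pt "0 0 0" --pt "0 0 0" --pt "0 0 0" --pt "0 0 0" --pt "0 0 0" --pt "0 0 0" --pt "0 0 0" --pt "0 0 0" --pt "0 0 0" --pt "0 0 0" --pt "0 0 0" --pt "0 0 0" --roll '[0,0,0,0,0,0,0,0,0,0,0,0]'

```text
clock: 7.87
ee_pos: [0.4991, 0.1522, 0.0607]
orientation: [3.1, 0.509, 0.0]
contact_force: [-1.2, -1.4, 4.9]
width: 0.0008
grasp_force: 2.7
```

send_rows --jaw '[0,0,0,0,0,0,0,0,0,0,0,0]' --pt "0 0 0" --pt "0 0 0" --pt "0 0 0" --pt "0 0 0" --pt "0 0 0" --pt "0 0 0" --pt "0 0 0" --pt "0 0 0" --pt "0 0 0" --pt "0 0 0" --pt "0 0 0" --pt "0 0 0" --roll '[0,0,0,0,0,0,0,0,0,0,0,0]'

```text
clock: 8.87
ee_pos: [0.4991, 0.1522, 0.0607]
orientation: [3.1, 0.509, 0.0]
contact_force: [-0.8, -0.2, 4.6]
width: 0.0005
grasp_force: 2.7
```

send_rows --jaw '[0,0,0,0,0,0,0,0,0,0,0,0]' --pt "0 0 0.002" --pt "0 0 0.005" --pt "0 0 0.009" --pt "0 0 0.015" --pt "0 0 0.025" --pt "0 0 0.045" --pt "0 0 0.07" --pt "0 0 0.1" --pt "0 0 0.13" --pt "0 0 0.155" --pt "0 0 0.17" --pt "0 0 0.175" --roll '[0,0,0,0,0,0,0,0,0,0,0,0]'

```text
clock: 9.87
ee_pos: [0.5003, 0.1526, 0.2392]
orientation: [-3.099, -0.509, -0.01]
contact_force: [1.2, -0.7, -1.0]
width: 0.0003
grasp_force: 0.0
```

```bash
python3 - <<'E'
from h import *
im=robot.capture("wrist");s=robot.read_state();print(s["clock"],s["ee_pos"],s["contact_force"])
for o in robot.spot_point("plate_top","wrist")[:3]: print(round(o["score"],2),np.round(to_world("wrist",o["centre"],.042),4))
cv2.imwrite("pics/s4.png",cv2.vconcat([cv2.resize(robot.capture("side")[190:330,220:420],(429,300)),cv2.resize(im[:270],(429,300))]))
E
```

```text
9.9167 [0.5000277  0.1525248  0.23837327] [ 0.47239966  0.09412922 -0.12214888]
0.98 [0.4963 0.1518 0.042 ]
0.9 [0.5225 0.294  0.042 ]
0.55 [ 0.5054 -0.1038  0.042 ]
```

View pics/s4.png

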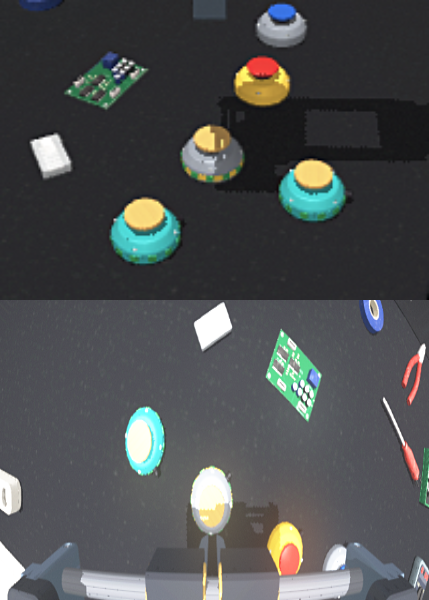

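The plate is back up at side-crop pixel (212,138), the pod hasn't moved, and the gripper is about 0.17 m above it. I'm handing in.

```bash
python3 -c "
from plant import robot
print(robot.sign_off())"
```

```text
the job is handed in; nothing more can be done
None
```

The job is handed in: the fingertips held the banded pod's brass plate about 6 mm down (about 5 N) for just over 3 s, it sprang back up, and the gripper withdrew about 0.17 m above it, with no sign of anything else being touched or moved.

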